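Index the dish on the banding wheel

TASK

Turn the banding wheel by pushing on one of its arms with a fingertip until the handle of the clay dish points straight at the gauge's pointer, and leave it at rest there. The clay is still soft: do not touch the dish itself, it must ride round on the wheel and stay in the middle of it. Leave the other things on the table where they are.

Things in the scene. Friction and masses are not known exactly. Their poses are not given: they have to be found in the camera images.
- stand: The fixed foot of a banding wheel (a potter's small turntable): a dark foot 150 mm across and a column. Origin on the table surface under the wheel's upright axis, so its x, y are the axis of the wheel. The wheel on it has a flat aluminium head 160 mm across, top face 100 mm above the table.
- arms: Three equal steel arms (spokes) sticking out level from the rim of the wheel head, 120 degrees apart, turning with it. Origin on the wheel's axis at table height; x points along one arm, the others lie at +120 and -120 degrees about z. Each is a bar 14 mm wide, 14 mm high, from 80 to 162 mm from the axis, 85 to 99 mm above the table, with open air beneath down to the foot and table.
- wheel (a joint): Turn of the wheel with its arms, rad, growing anticlockwise seen from above; no end stops; the value says nothing about the dish or the gauge. Pushed sideways on an arm 130 mm from the axis it takes about 1 N to move (a little more when faster), and it stays where it is left, hardly coasting.
- dish: A loose, freshly made clay dish (about 0.3 kg) standing upright in the middle of the wheel head (centre within about 3 mm of the axis): round, 100 mm across, 40 mm high, its top 140 mm above the table. It rides round with the wheel. Origin at the centre of its underside; its x axis points out along its single stub handle.
- dish_handle (a point): Point near the outer end of the dish's only handle, a stub 22 mm wide and 11 mm thick that sticks out to 83 mm from the dish's centre; this point is 80 mm from the centre, 29 mm above the underside of the dish.
- gauge: The fixed dark steel index gauge: a 190 mm disc 6 mm thick under the wheel's foot, a flat bar 6 mm thick that runs outward along the table, and an upright post (18 x 26 mm, 128 mm high, 219 to 237 mm from the wheel's axis) carrying the pointer. Origin on the table at the wheel's axis; its x axis points from the axis towards the post, along the pointer's line.
- pointer_tip (a point): Sharp inner end of the gauge's small steel pointer, which aims level at the wheel's axis, 185 mm from that axis and 117 mm above the table (pointer 12 mm thick, from the post inward).
- glaze_jar: Bystander, loose: small lidded glass glaze jar, 54 mm across, 75 mm high; stands near the gauge. Origin at the centre of its underside.
- pinch_pot: Bystander, loose: small solid-looking clay pot, 56 mm across, 40 mm high; stands near the gauge. Origin at the centre of its underside.
- coffee: Bystander, loose: paper coffee cup with black lid, 86 mm across, 122 mm high. Origin at the centre of its underside.
- brush: Bystander, loose: brush 190 mm long, lying, about 20 mm high.
- glue_tube: Bystander, loose: upright white cylinder, 32 mm across, 65 mm high. Origin at the centre of its underside.
- rib: Bystander, loose: flat wooden shaping rib 90 x 50 x 10 mm, lying. Origin at the centre of its underside.
- water_bowl: Bystander, loose: terracotta bowl, 120 mm across, 55 mm high. Origin at the centre of its underside.
- mould: Bystander, loose: white plaster press mould 100 x 100 x 22 mm, on a blue board 8 mm thick. Origin at the centre of its underside.
There are look-alikes about, which are no part of the job. What is shaped like the dish but purple, red or turquoise is not meant.

How it is judged:
On the way:
1. the fingers push on an arm of the wheel (contact force between the fingers and arms above 0.3 N).
At the end, for the whole second after the job is handed in: The outer end of the dish's handle (point dish_handle) lies within 10 mm either side of the line from the wheel's axis to the pointer (about 7 degrees), on the pointer's side; the dish stands upright on the wheel head, its centre within 12 mm of the wheel's axis, and dish and wheel are at rest (y of dish_handle in the frame of gauge between -0.01 and 0.01 m and x of dish_handle in the frame of gauge above 0.06 m and horizontal distance between dish and stand below 0.012 m and angle between dish's own z axis and vertical below 0.1 rad and height (world z) of dish between 0.095 and 0.106 m and linear speed of dish below 0.01 m/s and angular speed of each of dish, arms below 0.05 rad/s); the robot touches nothing.
It fails at once if the robot touches the dish (contact force between any of the fingers, the arm and dish above 0.3 N).
It fails at once if the dish is lifted off the wheel (height (world z) of dish above 0.11 m).
It fails at once if a bystander is moved more than 20 mm (distance of any of glaze_jar, pinch_pot, coffee, brush, glue_tube, rib, water_bowl, mould from where it was at the start of the episode above 0.02 m).
It also fails if it takes over 54 s, if anything falls off the work surface, if the arm or the gripper's body presses on something with over 40 N, if the wrist force passes 120 N, or if a joint passes its speed limit or range.

ROBOT

A 6-joint arm with a two-finger parallel gripper is mounted at the origin on the work surface. World frame = base frame: x ahead of the robot, y to its left, z up, the work surface at z = 0. Lengths are in m, angles in rad, forces in N, time in s.
With the tool pointing down it reaches from about 0.25 to 0.725 m from the base axis. Payload 4 kg.
Tool frame: the origin (TCP) lies on the centre line of the jaws, within the pads' length; the fingertips stand 22 mm ahead of it and the grasp point (between the pads) lies 3 mm ahead of it; z points along the fingers, y is the line along which they close (so a half turn about z gives the same grasp; the last joint's range is limited). The gripper opens to 85 mm and grips with 20 to 120 N. Pads are 22 mm wide; open, the fingers measure 114 mm over their backs; the gripper's body (76 mm by 85 mm) begins 54 mm behind the grasp point. The pads swing forward as they close: fully open they stand 13 mm farther back than shut.
Start: joints at [1.25, 0.241, 0.005, 1.335, 0, 1.571], TCP at [0.158, 0.474, 0.253] pointing down, gripper open.
Joint ranges: [-2.72, 2.72], [-1.05, 1.87], [-1.09, 1.28], [-1.99, 2.15], [-1.42, 1.44], [-3.14, 3.14]. Speed limits (rad/s): [2.79, 2.79, 3.14, 3.14, 3.14, 3.14].

INTERFACE

Orientations are given as a unit quaternion [x, y, z, w].
In Python, from workcell import bot gives the robot as it stands.
- The arm moves only by the shell command python3 -m inch 'ROWS'. ROWS is JSON, one flat list of numbers, 7 for each row, row after row: the shift along the world's x, y, z in mm, then the turn, a rotation vector about the world's x, y, z in rad, then the opening in per cent of the stroke, from 0 (shut) to 100 (fully open). A call has 1 to 8 rows; each row is the pose to reach, as a shift and turn from the pose commanded when the call began; what a row does not reach only later rows make up. A row lasts 1/12 s, in which the tool goes at most 41.7 mm and 7.16 degrees, less where a joint would pass 70% of its speed; a pose out of reach is approached as far as the arm can. A call with a gripper value outside its range is refused whole. The fingers move at their own pace and stop on an object; the grip force is fixed at half the most. Time passes only in rows, so rows that repeat a pose let the fingers close. It gives the time, the measured TCP pose, the force, the opening and the grip force at its end, in the units of the state.
- bot.get_obs(): the state, without advancing time (a new reading comes with each control period).
- bot.camera(name): name is "side" or "top"; returns the picture (400x640x3 uint8, blue, green, red); there is no depth.
- bot.camera_info(name): a dict with "intrinsics" (3x3 intrinsics, pixels), "distortion" ([k1, k2, p1, p2, k3] as OpenCV has them; the pictures are not rectified), "camera_from_world" (4x4, takes a point from world to camera coordinates). Camera axes: x right, y down, z forward; pixel columns grow to the right and rows downward; lengths in m; the calibration is good to about 2 mm. A picture is of the moment at which its call begins. camera_info takes no time and is no camera call.
- bot.job_done(): hands the job in; it is judged then, once.
Trained networks look in the newest picture that a camera, given by its name, has taken for a name from the list of things; names that differ only in an ending like _2 or _b are one class to them, and where a whole thing is asked for, a point or a joint stands for the part that bears it (a point fixed in the world has none). Each returns a list of dicts, best first, with "confidence" (0 to 1); they miss things now and then, are a little off and sometimes report something else, mostly with a low value. They report only what shows in the picture. A call takes as long as a camera call. They do not tell look-alikes from the thing itself.
- bot.silhouettes(camera, target): "mask" (400x640 bool, what is visible of it) and "uv" ([column, row] in pixels, amid what is visible of it).
- bot.spot_point(camera, target): "uv" ([column, row] in pixels: a listed point, or the origin of a listed thing).
The state is a dict: "clock": time; "joint_pos": joint angles; "joint_vel": joint speeds; "tau": joint torques, N m; "eef_pos": TCP position; "tool_rot": TCP orientation; "ft_force": force on the tool from outside, world axes, zero at the start; "ft_torque": the same for the moment, N m; "grip_width": finger opening in m; "grasp_force": force on a finger pad.
Only numpy, scipy, OpenCV 4.12 (cv2) and the standard library are available. Lean on these libraries where they do the work, as an engineer would, in place of code of your own. Each camera call takes 0.05 s, during which the arm holds its last target. There are 200 camera calls.

## Working session

There is one attempt and no reset: what is moved stays moved. The work goes in short steps, Python scripts to look and compute and a shell command to move; the robot and the scene stay as the last step left them, time stands still between calls to the robot, and variables do not carry over. Pictures are saved under pics/ and viewed, at most 10 in all, crops included, and the job is handed in when it is done.

```bash
mkdir -p pics; cat > h.py <<'E'
import numpy as np, cv2
from workcell import bot
def ray(cam,uv):
    i=bot.camera_info(cam);K=np.array(i["intrinsics"]);D=np.array(i["distortion"]);T=np.array(i["camera_from_world"])
    p=cv2.undistortPoints(np.array([[uv]],float),K,D)[0,0]
    R=T[:3,:3];return -R.T@T[:3,3],R.T@np.array([p[0],p[1],1])
def at_z(cam,uv,z):
    o,d=ray(cam,uv);return o+d*(z-o[2])/d[2]
def proj(cam,P):
    i=bot.camera_info(cam);T=np.array(i["camera_from_world"])
    return cv2.projectPoints(np.array(P,float).reshape(-1,1,3),cv2.Rodrigues(T[:3,:3])[0],T[:3,3],np.array(i["intrinsics"]),np.array(i["distortion"]))[0][:,0]
E
python3 - <<'E'
from h import *
for c in("top","side"):
    cv2.imwrite(f"pics/{c}0.png",bot.camera(c))
    print(c,np.round(ray(c,(320,200))[0],2))
    for t,z in(("stand",0),("arms",0),("dish",.1),("dish_handle",.129),("pointer_tip",.117),("gauge",0),("glaze_jar",0),("pinch_pot",0)):
        for r in bot.spot_point(c,t)[:3]:
            print(t,round(r["confidence"],2),np.round(r["uv"]),np.round(at_z(c,r["uv"],z),3))
E
```

```text
top [0.31 0.04 1.19]
stand 0.69 [343. 193.] [ 0.575 -0.029  0.   ]
dish 0.86 [286. 265.] [0.355 0.141 0.1  ]
dish 0.76 [343. 181.] [ 0.589 -0.026  0.1  ]
dish 0.69 [358. 267.] [ 0.342 -0.059  0.1  ]
dish_handle 0.91 [251. 135.] [0.728 0.238 0.129]
dish_handle 0.7 [372. 289.] [ 0.284 -0.09   0.129]
dish_handle 0.58 [374. 193.] [ 0.545 -0.108  0.129]
pointer_tip 0.76 [373. 126.] [ 0.751 -0.118  0.117]
gauge 0.17 [178. 248.] [0.418 0.479 0.   ]
glaze_jar 0.77 [331. 121.] [ 0.819 -0.     0.   ]
pinch_pot 0.78 [404. 155.] [ 0.694 -0.229  0.   ]
side [0.47 1.41 1.01]
stand 0.64 [312. 214.] [ 0.587 -0.03   0.   ]
dish 0.87 [272. 254.] [0.675 0.328 0.1  ]
dish 0.72 [314. 191.] [ 0.578 -0.03   0.1  ]
dish 0.72 [376. 211.] [0.361 0.074 0.1  ]
dish_handle 0.81 [324. 174.] [ 0.548 -0.099  0.129]
dish_handle 0.76 [396. 198.] [0.298 0.035 0.129]
dish_handle 0.7 [368. 234.] [0.394 0.243 0.129]
pointer_tip 0.78 [274. 171.] [ 0.738 -0.128  0.117]
pointer_tip 0.19 [358. 322.] [0.422 0.587 0.117]
gauge 0.76 [316. 215.] [ 0.57  -0.022  0.   ]
gauge 0.61 [356. 322.] [0.42  0.479 0.   ]
glaze_jar 0.72 [248. 213.] [ 0.817 -0.011  0.   ]
pinch_pot 0.57 [311. 213.] [ 0.59  -0.033  0.   ]
pinch_pot 0.5 [292. 182.] [ 0.685 -0.243  0.   ]
```

View pics/top0.png

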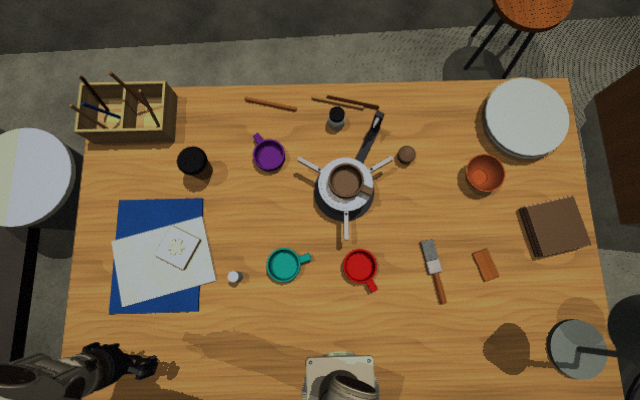

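View pics/side0.png

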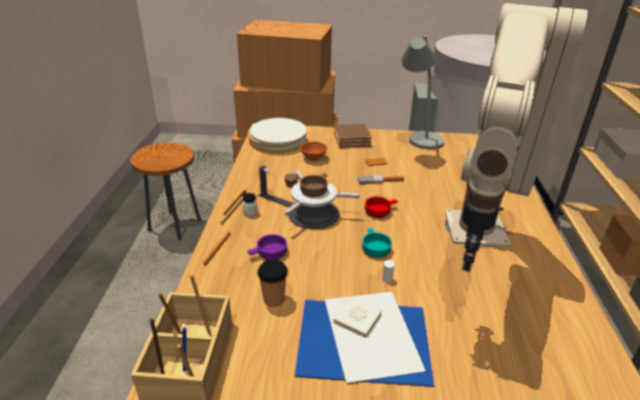

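The top view shows the wheel at about (345,183), with arms at about 180°, +60° and -60°. The handle sits at (372,193), near -114°, and the pointer tip at (373,126), near -30°. So the wheel has to turn about +85° anticlockwise. I'll push the near (180°) arm from its +y side.

```bash
python3 -m inch '[150,-220,0,0,0,0,0, 300,-440,0,0,0,0,0, 300,-440,0,0,0,0,0, 300,-440,0,0,0,0,0, 300,-440,0,0,0,0,0, 300,-440,0,0,0,0,0, 300,-440,0,0,0,0,0, 300,-440,0,0,0,0,0]'
python3 - <<'E'
from h import *
from scipy.spatial.transform import Rotation as R
o=bot.get_obs();print(o["eef_pos"],R.from_quat(o["tool_rot"]).as_matrix().round(2),o["grip_width"])
for uv in((347,236),(300,159),(390,159)):
    p=at_z("top",uv,.099);d=p-[.58,-.028,0];print(p.round(3),np.degrees(np.arctan2(d[1],d[0])).round(1),np.hypot(*d[:2]).round(3))
def tri(a,b):
    (o1,d1),(o2,d2)=ray("top",a),ray("side",b);s=np.linalg.lstsq(np.c_[d1,-d2],o2-o1,rcond=None)[0]
    return ((o1+d1*s[0]+o2+d2*s[1])/2).round(3)
print(tri((343,193),(312,214)),tri((343,181),(314,191)),tri((374,193),(324,174)),tri((373,126),(274,171)))
E
```

```text
clock: 1.57
eef_pos: [0.3461, 0.1973, 0.2537]
tool_rot: [0.159, 0.987, 0.0, 0.0]
ft_force: [0.9, 1.4, -1.3]
grip_width: 0.0004
grasp_force: 0.0
[0.34612736 0.19732144 0.25366184] [[-0.95  0.31  0.  ]
 [ 0.31  0.95  0.  ]
 [-0.    0.   -1.  ]] 0.00036773625077413493
[ 0.43  -0.031  0.099] -178.9 0.15
[0.66  0.099 0.099] 57.8 0.15
[ 0.653 -0.166  0.099] -62.2 0.156
[ 0.581 -0.03  -0.001] [ 0.583 -0.025  0.104] [ 0.548 -0.11   0.124] [ 0.74  -0.117  0.125]
```

```bash
python3 -m inch '[25,-35,0,0,0,0,0, 50,-75,0,0,0,0,0, 80,-118,0,0,0,0,0, 105,-155,-5,0,0,0,0, 107,-158,-45,0,0,0,0, 107,-158,-85,0,0,0,0, 107,-158,-120,0,0,0,0, 107,-158,-147,0,0,0,0]'
```

```text
clock: 2.23
eef_pos: [0.451, 0.04, 0.1033]
tool_rot: [0.161, 0.987, -0.0, -0.002]
ft_force: [-1.4, 0.4, 0.1]
grip_width: 0.0002
grasp_force: 0.0
```

```bash
python3 -m inch '[107,-158,0,0,0,0,0]' --help 2>/dev/null | head -0; python3 - <<'E'
from h import *
print(bot.get_obs()["eef_pos"])
# finger pos p(a): arm angle a; finger 25mm behind the arm's centre line at radius 135
for a in range(-180,-89,10):
    t=np.radians(a);u=np.array([np.cos(t),np.sin(t)]);v=np.array([-u[1],u[0]])
    print(a,(1000*(np.array([.582,-.029])+.135*u-.025*v)).round())
E
```

```text
[0.45098274 0.03999375 0.10325035]
-180 [447.  -4.]
-170 [445. -28.]
-160 [447. -52.]
-150 [453. -75.]
-140 [463. -97.]
-130 [ 476. -116.]
-120 [ 493. -133.]
-110 [ 512. -147.]
-100 [ 534. -158.]
-90 [ 557. -164.]
```

```bash
python3 -m inch '[-3,-20,2,0,0,0,0, -4,-34,3,0,0,0,0, -5,-44,3,0,0,0,0, -6,-54,3,0,0,0,0, -6,-64,3,0,0,0,0, -5,-75,3,0,0,0,0, -4,-86,3,0,0,0,0, -2,-95,3,0,0,0,0]'
python3 - <<'E'
from h import *
cv2.imwrite("pics/top1.png",cv2.resize(bot.camera("top")[100:280,220:460],None,fx=3,fy=3))
for r in bot.spot_point("top","dish_handle")[:4]: print(r["confidence"],r["uv"],at_z("top",r["uv"],.129).round(3))
E
```

```text
clock: 2.9
eef_pos: [0.451, -0.055, 0.1098]
tool_rot: [0.16, 0.987, 0.0, 0.001]
ft_force: [0.7, 1.0, 0.2]
grip_width: -0.0002
grasp_force: 0.7
0.86 [252.2, 136.7] [0.721 0.234 0.129]
0.85 [305.6, 256.2] [0.375 0.085 0.129]
```

View pics/top1.png

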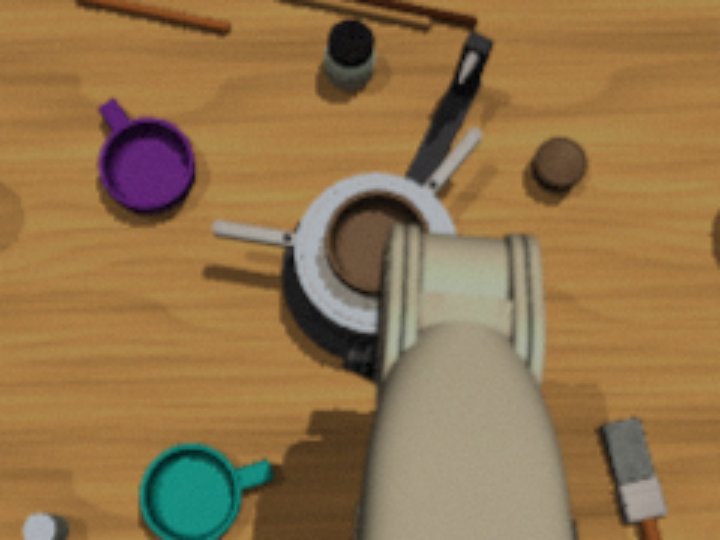

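```bash
python3 -m inch '[1,-9,-2,0,0,0,0, 4,-20,-4,0,0,0,0, 8,-30,-4,0,0,0,0, 13,-40,-4,0,0,0,0, 19,-50,-4,0,0,0,0, 26,-60,-4,0,0,0,0, 33,-68,-4,0,0,0,0, 41,-77,-4,0,0,0,0]'
python3 -m inch '[5,-4,0,0,0,0,0, 12,-9,0,0,0,0,0, 19,-13,0,0,0,0,0, 26,-17,0,0,0,0,0, 26,-17,0,0,0,0,0]'
python3 - <<'E'
from h import *
cv2.imwrite("pics/top2.png",cv2.resize(bot.camera("top")[100:280,220:460],None,fx=3,fy=3))
bot.camera("side")
for c in("top","side"):
  for r in bot.spot_point(c,"dish_handle")[:4]: print(c,r["confidence"],r["uv"],at_z(c,r["uv"],.129).round(3))
E
```

```text
clock: 3.67
eef_pos: [0.4919, -0.1319, 0.1051]
tool_rot: [0.16, 0.987, 0.0, -0.0]
ft_force: [-0.1, 1.4, -0.1]
grip_width: -0.0
grasp_force: 0.6
clock: 4.08
eef_pos: [0.5193, -0.1488, 0.1054]
tool_rot: [0.16, 0.987, -0.0, 0.001]
ft_force: [0.1, -0.3, -0.0]
grip_width: 0.0002
grasp_force: 0.0
top 0.83 [312.2, 255.4] [0.377 0.067 0.129]
top 0.78 [254.3, 135.5] [0.725 0.228 0.129]
top 0.7 [371.8, 290.1] [ 0.281 -0.089  0.129]
top 0.61 [364.7, 160.6] [ 0.641 -0.088  0.129]
side 0.87 [369.2, 230.5] [0.39  0.225 0.129]
side 0.79 [399.1, 198.7] [0.286 0.036 0.129]
side 0.71 [299.5, 179.3] [ 0.634 -0.056  0.129]
side 0.56 [250.6, 252.2] [0.729 0.361 0.129]
```

View pics/top2.png

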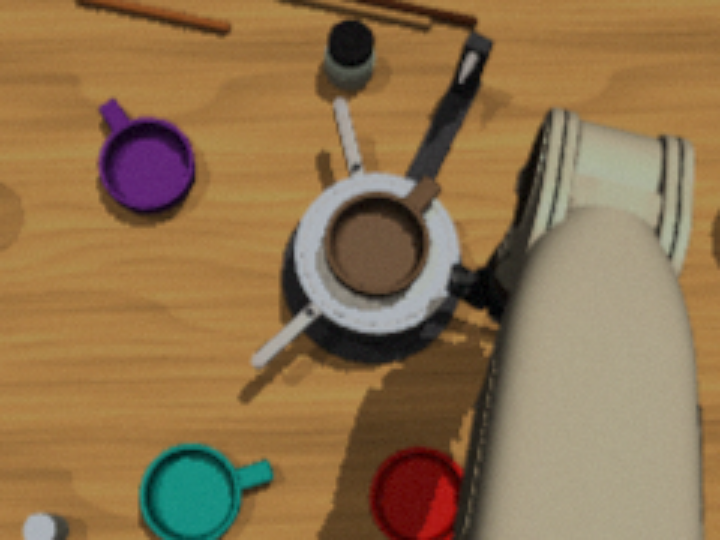

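The handle in the crop is at about (432,185), the dish centre at (377,243), and the pointer tip at about (460,79). About 10–14° is left to turn.

```bash
python3 - <<'E'
from h import *
def tri(a,b):
    (o1,d1),(o2,d2)=ray("top",a),ray("side",b);s=np.linalg.lstsq(np.c_[d1,-d2],o2-o1,rcond=None)[0]
    return ((o1+d1*s[0]+o2+d2*s[1])/2).round(3)
A=np.array([.582,-.028,0])
def ang(p): d=p-A;return p.round(3),np.degrees(np.arctan2(d[1],d[0])).round(1),np.hypot(*d[:2]).round(3)
print("h",ang(tri((364.7,160.6),(299.5,179.3))),ang(at_z("top",(363.6,161.3),.134)))
print("rim centre",at_z("top",(220+377/3,100+243/3),.14),"head",at_z("top",(220+377/3,100+253/3),.1))
for c in((342,100),(257,360)): print("arm",ang(at_z("top",(220+c[0]/3,100+c[1]/3),.099)))
for t in(-28,-30,-32):
    u=np.array([np.cos(np.radians(t)),np.sin(np.radians(t)),0]);P=[A+.185*u+[0,0,.117],A+.228*u+[0,0,.128],A+.08*u+[0,0,.129]]
    print(t,((proj("top",P)-[220,100])*3).round(),proj("side",P).round(1))
cv2.imwrite("pics/side2.png",cv2.resize(bot.camera("side")[140:240,230:350],None,fx=6,fy=6))
E
```

```text
h (array([ 0.641, -0.09 ,  0.111]), np.float64(-46.4), np.float64(0.086)) (array([ 0.637, -0.084,  0.134]), np.float64(-45.6), np.float64(0.079))
rim centre [ 0.57915967 -0.03056696  0.14      ] head [ 0.57927934 -0.03270989  0.1       ]
arm (array([ 0.737, -0.004,  0.099]), np.float64(8.8), np.float64(0.157))
arm (array([0.478, 0.085, 0.099]), np.float64(132.6), np.float64(0.153))
-28 [[455.  83.]
 [475.  41.]
 [410. 170.]] [[271.1 172.4]
 [261.7 166.7]
 [294.5 177.7]]
-30 [[461.  85.]
 [482.  45.]
 [413. 172.]] [[272.2 171.7]
 [263.1 165.8]
 [294.9 177.4]]
-32 [[467.  88.]
 [489.  49.]
 [415. 173.]] [[273.3 171. ]
 [264.4 165. ]
 [295.4 177.1]]
```

View pics/side2.png

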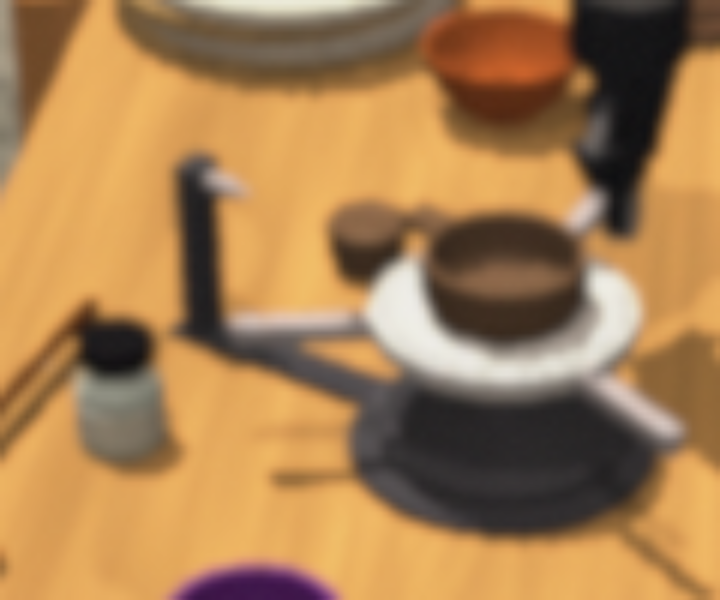

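The side view shows the pointer at (240,188) in the crop. The handle is still short of it, behind the dish rim at about (425,218). I need roughly 12–14° more.

```bash
python3 -m inch '[5,-3,0,0,0,0,0, 11,-5,0,0,0,0,0, 17,-7,0,0,0,0,0, 22,-8,0,0,0,0,0, 26,-9,0,0,0,0,0, 28,-9,0,0,0,0,0, 28,-9,0,0,0,0,0]'
python3 - <<'E'
from h import *
cv2.imwrite("pics/top3.png",cv2.resize(bot.camera("top")[105:215,300:420],None,fx=5,fy=5,interpolation=cv2.INTER_CUBIC))
bot.camera("side")
for c in("top","side"):
  for r in bot.spot_point(c,"dish_handle")[:4]: print(c,r["confidence"],r["uv"],at_z(c,r["uv"],.129).round(3))
E
```

```text
clock: 4.92
eef_pos: [0.5463, -0.1571, 0.1053]
tool_rot: [0.16, 0.987, -0.0, 0.0]
ft_force: [0.3, 0.5, -0.5]
grip_width: -0.0
grasp_force: 0.0
top 0.91 [310.5, 254.7] [0.379 0.072 0.129]
top 0.69 [360.2, 156.1] [ 0.654 -0.076  0.129]
top 0.62 [252.8, 137.2] [0.72  0.233 0.129]
top 0.59 [373.6, 290.9] [ 0.279 -0.094  0.129]
side 0.97 [367.9, 229.1] [0.394 0.218 0.129]
side 0.77 [396.3, 198.4] [0.296 0.035 0.129]
side 0.7 [248.7, 252.4] [0.734 0.363 0.129]
side 0.63 [297.8, 179.4] [ 0.639 -0.055  0.129]
```

View pics/top3.png

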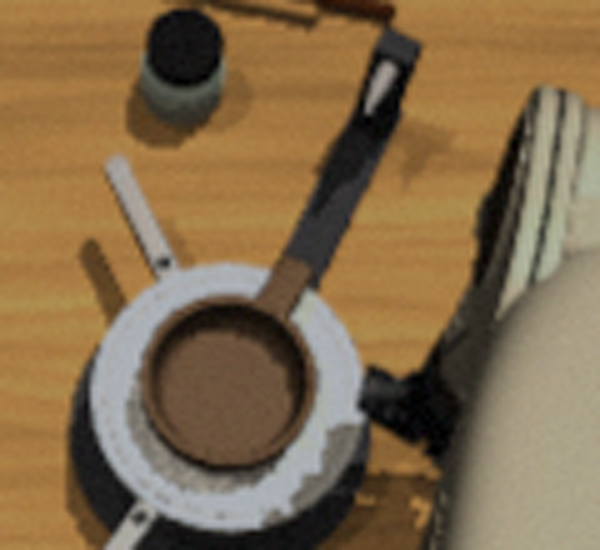

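```bash
python3 - <<'E'
from h import *
for A in ([.58,-.030,0],[.582,-.028,0]):
  f=lambda uv,z:(lambda d:(d.round(3),np.degrees(np.arctan2(d[1],d[0])).round(1)))(at_z("top",uv,z)-A)
  g=lambda x,y:(300+x/5,105+y/5)
  print(f(g(293,268),.131),f((360.2,156.1),.129),"ptr",f(g(371,112),.117),f(g(388,64),.12),"post top",f(g(402,40),.128),"dishc",f(g(230,382),.14))
E
```

```text
(array([ 0.066, -0.041,  0.131]), np.float64(-31.4)) (array([ 0.074, -0.046,  0.129]), np.float64(-31.6)) ptr (array([ 0.165, -0.092,  0.117]), np.float64(-29.1)) (array([ 0.194, -0.103,  0.12 ]), np.float64(-28.1)) post top (array([ 0.206, -0.111,  0.128]), np.float64(-28.4)) dishc (array([-0.002, -0.001,  0.14 ]), np.float64(-144.2))
(array([ 0.064, -0.043,  0.131]), np.float64(-33.5)) (array([ 0.072, -0.048,  0.129]), np.float64(-33.4)) ptr (array([ 0.163, -0.094,  0.117]), np.float64(-30.0)) (array([ 0.192, -0.105,  0.12 ]), np.float64(-28.8)) post top (array([ 0.204, -0.113,  0.128]), np.float64(-29.1)) dishc (array([-0.004, -0.003,  0.14 ]), np.float64(-139.3))
```

About 3° is left, so I'll nudge the arm 7 mm, back off and lift.

```bash
python3 -m inch '[3,0,0,0,0,0,0, 6,-1,0,0,0,0,0, 7,-1,0,0,0,0,0, 7,-1,0,0,0,0,0, -5,0,0,0,0,0,0, -25,-3,0,0,0,0,0, -30,-5,30,0,0,0,0, -30,-5,70,0,0,0,0]'
python3 -m inch '[0,-20,40,0,0,0,0, 0,-60,60,0,0,0,0, 0,-100,60,0,0,0,0, 0,-130,60,0,0,0,0, 0,-130,60,0,0,0,0]'
python3 - <<'E'
from h import *
cv2.imwrite("pics/top4.png",cv2.resize(bot.camera("top")[105:215,300:420],None,fx=5,fy=5,interpolation=cv2.INTER_CUBIC))
A=np.array([.581,-.029,0])
for r in bot.spot_point("top","dish_handle")[:5]:
    p=at_z("top",r["uv"],.129);d=p-A;print(r["confidence"],p.round(3),np.degrees(np.arctan2(d[1],d[0])))
E
```

```text
clock: 5.78
eef_pos: [0.5104, -0.161, 0.1716]
tool_rot: [0.16, 0.987, 0.001, -0.006]
ft_force: [1.5, 0.2, 0.4]
grip_width: -0.0004
grasp_force: 0.0
clock: 6.2
eef_pos: [0.5156, -0.298, 0.2361]
tool_rot: [0.163, 0.987, -0.002, 0.002]
ft_force: [0.1, 0.9, -0.4]
grip_width: 0.0003
grasp_force: 0.0
0.76 [ 0.646 -0.084  0.129] -40.159316257243844
0.72 [ 0.276 -0.088  0.129] -168.97339492973234
0.63 [0.384 0.076 0.129] 151.81426717711386
0.59 [0.721 0.224 0.129] 60.91868434399835
0.56 [ 0.547 -0.036  0.129] -169.1269995689012
```

View pics/top4.png

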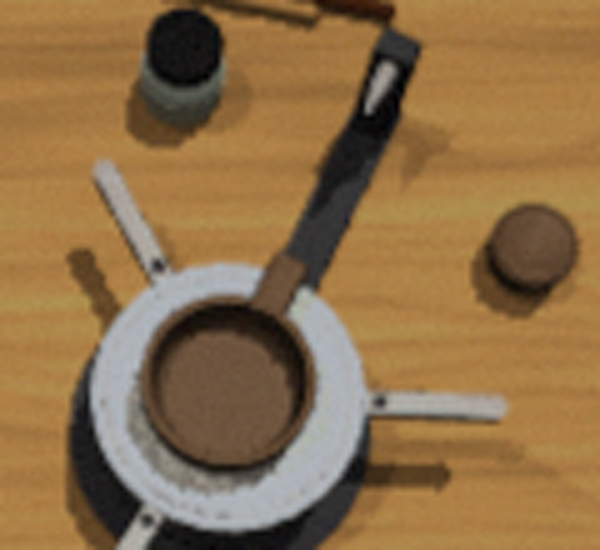

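The handle end is at (289,262) in the crop, about 2 mm from where the pointer line projects. I put the network's -40° down to noise, since the picture clearly contradicts it. The arm is clear and the bystanders in view haven't moved.

```bash
python3 -m inch '[0,0,0,0,0,0,0, 0,0,0,0,0,0,0]'; python3 -c "
from workcell import bot
print(bot.job_done())"
```

```text
clock: 6.47
eef_pos: [0.5154, -0.2907, 0.235]
tool_rot: [0.159, 0.987, 0.0, -0.0]
ft_force: [-0.4, 0.7, 0.1]
grip_width: 0.0006
grasp_force: 0.0
the job is handed in; nothing more can be done
None
```

I turned the wheel until the dish handle pointed at the gauge's pointer, to within about 2 mm by the last picture, then backed the arm clear and handed the job in; no verdict was returned.

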